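Snap the lid shut over the loaded vial heater

ROBOT

A 6-joint arm with a two-finger parallel gripper is mounted at the origin on the work surface. World frame = base frame: x ahead of the robot, y to its left, z up, the work surface at z = 0. Lengths are in m, angles in rad, forces in N, time in s.
With the tool pointing down it reaches from about 0.375 to 0.9 m from the base axis. Payload 3.1 kg.
Tool frame: the origin (TCP) lies midway between the tips of the shut fingers; the grasp point (between the pads) lies 19 mm behind it; x points along the fingers, z is the direction in which the jaws open and shut, and the axes are right-handed (so a half turn about x gives the same grasp; the last joint's range is limited). The gripper opens to 85 mm and grips with 20 to 120 N. Pads are 22 mm wide; open, the fingers measure 114 mm over their backs; the gripper's body (76 mm by 85 mm) begins 54 mm behind the grasp point. The pads swing forward as they close: fully open they stand 13 mm farther back than shut.
Start: joints at [-1.48, 0.527, 1.433, -0, 1.181, -0.178], TCP at [0.167, -0.602, 0.231] pointing down, gripper open.
Joint ranges: [-3.08, 3.08], [-0.75, 2.2], [0.22, 2.44], [-1.43, 4.57], [0, 2.65], [-2.85, 2.85]. Speed limits (rad/s): [2.79, 2.79, 3.14, 3.14, 3.14, 3.14].

INTERFACE

Orientations are given as a unit quaternion [x, y, z, w].
In Python, from station import telemetry, optics, manip gives the robot as it stands.
- The arm moves only by the tool step_arm, never from a script. Its argument "commands" is a list of rows, each a list of 4 numbers: the shift along the tool's x, y, z in m, then the turn about the tool's x in rad. A call has 1 to 8 rows; each row is the pose to reach, as a shift and turn from the pose measured when the call began, along the tool's axes at that moment; what a row does not reach only later rows make up. A row lasts 1/12 s, in which the tool goes at most 41.7 mm and 7.16 degrees, less where a joint would pass 70% of its speed; a pose out of reach is approached as far as the arm can. A call with a gripper value outside its range is refused whole. "jaw" is the finger opening in m, from 0 to 0.0854, set as the call begins (left out, the last holds). The fingers move at their own pace and stop on an object; "grip_force" is the grip in N (left out, the last holds). Time passes only in rows, so rows that repeat a pose let the fingers close. It gives the time, the measured TCP pose, the force and the opening at its end, in the units of the state.
- telemetry.sense(): the state, without advancing time (a new reading comes with each control period).
- optics.snapshot(name): name is "scene" or "top" or "wrist"; returns the picture (420x560x3 uint8, red, green, blue); there is no depth.
- optics.camera_params(name): a dict with "mtx" (3x3 intrinsics, pixels), "origin" and "attitude" of the camera in the world. Camera axes: x right, y down, z forward; pixel columns grow to the right and rows downward; lengths in m; the calibration is good to about 2 mm. The wrist camera is an equidistant fisheye: a pixel r from the principal point sees the ray r / f radians off the axis. A picture is of the moment at which its call begins: read the wrist's pose just before it. camera_params takes no time and is no camera call; for the wrist camera it gives the pose at the moment of the call.
- manip.sign_off(): hands the job in, once; it reports no verdict.
The state is a dict: "t": time; "q": joint angles; "qd": joint speeds; "tau": joint torques, N m; "tcp_pos": TCP position; "tool_rot": TCP orientation; "force": force on the tool from outside, world axes, zero at the start; "ft_torque": the same for the moment, N m; "finger_gap": opening from 0.0 (shut) to 1.0 (fully open).
Only numpy, scipy, OpenCV 4.12 (cv2) and the standard library are available. Lean on these libraries where they do the work, as an engineer would, in place of code of your own. Each camera call takes 0.05 s, during which the arm holds its last target.

TASK

Two small white vial heaters stand on the lab bench with their blue spring lids open, and only one has a vial in its well. Tip the lid of the heater that holds the vial over past its snap point so that it springs fully shut over the vial. Leave the empty heater's lid open.

Things in the scene. Friction and masses are not known exactly. Their poses are not given: they have to be found in the camera images.
- heater_a: The heater holding the vial: fixed white box 100 (its x) by 110 (its y) by 90 mm high. Origin: centre of its underside, below the well (27 mm hole in the top); z up. The lid's hinge runs along y at x -38, z 106 mm, between ears 113 mm high. Black display on the +x side; hinge on the -x side, roughly towards the robot. The identical empty heater stands at least 180 mm away, centre to centre.
- lid_a (a joint): Angle (rad) of its blue lid, 72 mm long from the hinge, 60 wide, 5 thick. 0 = open stop: leans to -x, free edge 173 mm above the bench and 30 mm beyond the hinge; 0.38 upright; 1.95 = shut, flat over the well, top 109 mm above the bench. An over-centre spring holds it at either stop. Pushed towards +x beyond about 0.98 rad it springs shut by itself. Push at the free edge: about 2 N.
- lid_b (a joint): The same for the lid of the empty heater, an identical device. It starts at the open stop (0) and has to stay open.
- vial_center (a point): Centre (half-way up) of the amber glass vial, 23 mm across, 75 mm tall, aluminium cap, standing loose in the well of heater_a, its top 100 mm above the bench (10 mm proud of the heater). The shut lid clears it by 4 mm.
Mind the look-alikes: they are no part of the job. What is shaped like the part that bears lid_b but turquoise or yellow is not meant.

How it is judged:
At the end, for the whole second after the job is handed in: The lid of the heater with the vial is shut (above 1.83 rad), the vial still stands in its well (within 10 mm of its centre, not lifted), and the empty heater's lid is open (below 0.2 rad) (value of joint lid_a above 1.83 rad and value of joint lid_b below 0.2 rad and horizontal distance between vial_center and heater_a below 0.01 m and height (world z) of vial_center below 0.075 m); the robot touches nothing.
It fails at once if the empty heater's lid is tipped past upright (value of joint lid_b above 0.5 rad).
It also fails if it takes over 29 s, if anything falls off the work surface, if the arm or the gripper's body presses on something with over 40 N, if the wrist force passes 120 N, or if a joint passes its speed limit or range.

## Working session

There is one attempt and no reset: what is moved stays moved. The work goes in short steps, Python scripts to look and compute and a tool call to move; the robot and the scene stay as the last step left them, time stands still between calls to the robot, and variables do not carry over. Pictures are saved under pics/ and viewed, and the job is handed in when it is done.

Besides the shell and the picture viewer there is one more tool, called after "Request:" as a command line: name --pt "numbers of a row" for each row, then --argument value for the rest. step_arm: Moves the arm, as the interface text tells. Its arguments: {"type":"object","properties":{"commands":{"type":"array","items":{"type":"array","items":{"type":"number"}}},"jaw":{"type":"number"},"grip_force":{"type":"number"}},"required":["commands"]}

```bash
mkdir -p pics; python3 - <<'E'
from station import telemetry, optics
import cv2
s=telemetry.sense(); print(s['t'],s['tcp_pos'],s['tool_rot'])
for n in ("scene","top"):
    im=optics.snapshot(n); cv2.imwrite(f"pics/{n}1.png",im[:,:,::-1])
    p=optics.camera_params(n); print(n,p)
E
```

```text
0.0 [ 0.16655623 -0.60166012  0.23032476] [ 0.42877609  0.56322973 -0.42763511  0.56218462]
scene {'mtx': array([[442.11413696,   0.        , 277.96025372],
       [  0.        , 442.11413696, 214.00382957],
       [  0.        ,   0.        ,   1.        ]]), 'origin': array([ 1.02282647, -0.55237242,  0.76563804]), 'attitude': array([ 0.88512052,  0.27293361, -0.11290249, -0.35961359])}
top {'mtx': array([[388.61816803,   0.        , 280.4434673 ],
       [  0.        , 388.61816803, 207.05085179],
       [  0.        ,   0.        ,   1.        ]]), 'origin': array([ 0.5779676 , -0.0059263 ,  0.73718395]), 'attitude': array([ 0.70848331, -0.70350293,  0.04668838, -0.03090658])}
```

View pics/scene1.png

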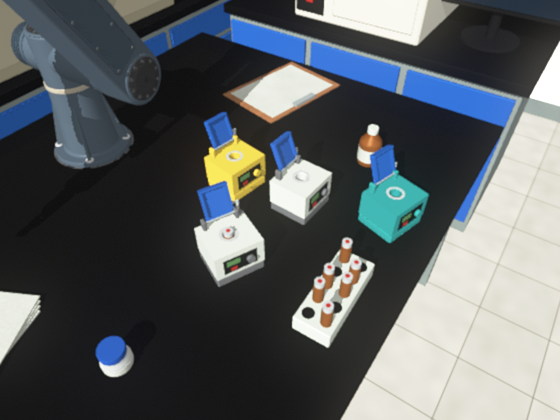

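View pics/top1.png

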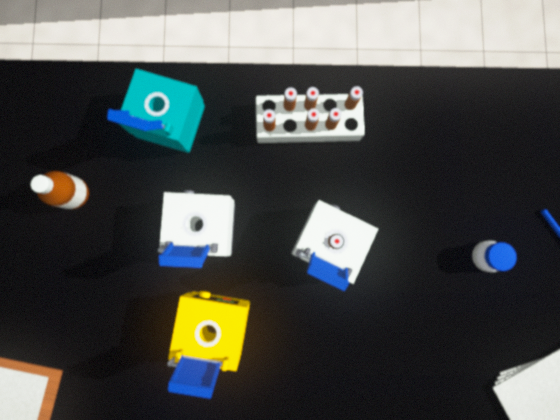

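The heater with the vial is at about (336,241) in the top view, and the empty white one is at about (197,224). I'll enlarge both views to read the pixels more closely.

```bash
python3 - <<'E'
import cv2
a=cv2.imread("pics/top1.png")[190:300,270:400]; cv2.imwrite("pics/top1c.png",cv2.resize(a,None,fx=5,fy=5,interpolation=cv2.INTER_CUBIC))
a=cv2.imread("pics/scene1.png")[170:290,180:290]; cv2.imwrite("pics/scene1c.png",cv2.resize(a,None,fx=5,fy=5,interpolation=cv2.INTER_CUBIC))
E
```

```text
(no output)
```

View pics/top1c.png

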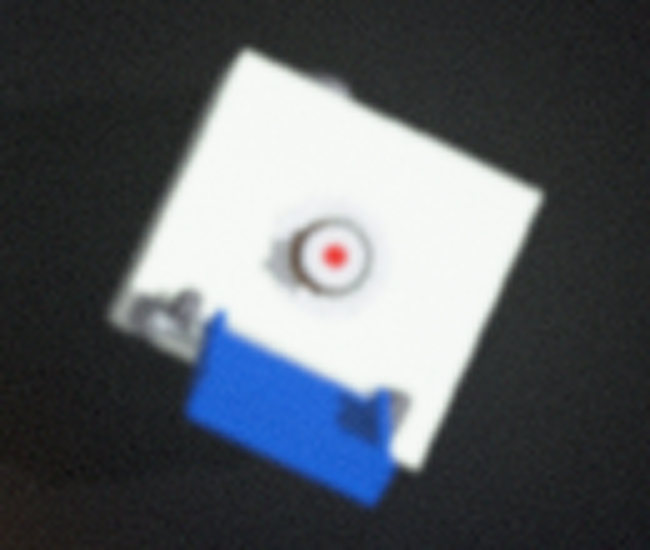

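View pics/scene1c.png

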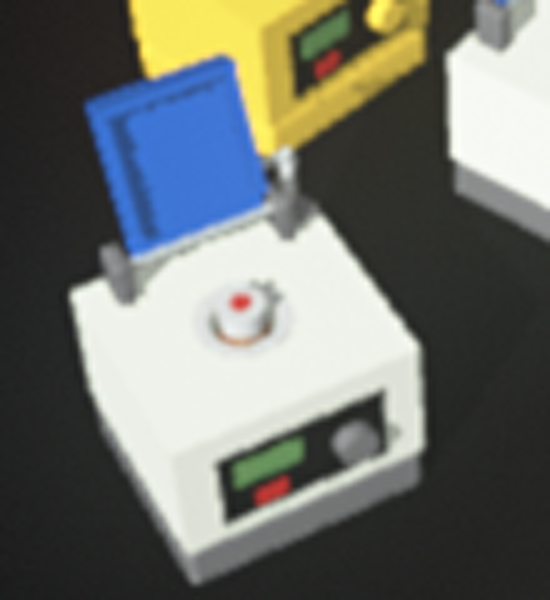

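```bash
cat > h.py <<'E'
import numpy as np
from scipy.spatial.transform import Rotation as R
P={'scene':dict(f=442.11413696,c=(277.96025372,214.00382957),o=np.array([1.02282647,-0.55237242,0.76563804]),r=R.from_quat([0.88512052,0.27293361,-0.11290249,-0.35961359])),
'top':dict(f=388.61816803,c=(280.4434673,207.05085179),o=np.array([0.5779676,-0.0059263,0.73718395]),r=R.from_quat([0.70848331,-0.70350293,0.04668838,-0.03090658]))}
def px(n,u,v,z):
    p=P[n]; d=p['r'].apply([(u-p['c'][0])/p['f'],(v-p['c'][1])/p['f'],1]); return p['o']+d*(z-p['o'][2])/d[2]
E
python3 - <<'E'
from h import *
cr=lambda x,y,z:px('top',270+(x+.5)/5-.5,190+(y+.5)/5-.5,z)
C=[cr(*c,.09) for c in [(245,48),(543,193),(418,470),(112,318)]]
for c in C: print(c.round(4))
c0=sum(C)/4; ax=(C[0]+C[1]-C[2]-C[3])/2; ay=(C[0]+C[3]-C[1]-C[2])/2
print('centre',c0.round(4),'size',np.linalg.norm(ax),np.linalg.norm(ay),'yaw',np.arctan2(ax[1],ax[0]),np.arctan2(-ay[0],ay[1]))
print('vial',cr(335,257,.1).round(4))
print('free edge',cr(188,412,.173).round(4),cr(375,505,.173).round(4))
sc=lambda x,y,z:px('scene',180+(x+.5)/5-.5,170+(y+.5)/5-.5,z)
print('scene vial',sc(241,302,.1).round(4)); 
for c in [(175,455),(418,347)]: print(sc(*c,.09).round(4))
print('scene free edge',sc(90,103,.173).round(4),sc(232,60,.173).round(4))
yw=np.arctan2(ax[1],ax[0]); M=R.from_euler('z',yw)
print('hinge',(c0+M.apply([-.038,0,0])).round(4),'edge mid pred',(c0+M.apply([-.068,0,0])).round(4))
# empty heater
print('well b',px('top',197,224,.09),'yellow well',px('top',208,333,.09))
t=R.from_quat([0.42877609,0.56322973,-0.42763511,0.56218462]).as_matrix(); print(t.round(3))
E
```

```text
[ 0.6632 -0.0844  0.09  ]
[ 0.6151 -0.1842  0.09  ]
[ 0.5235 -0.1408  0.09  ]
[ 0.5727 -0.0398  0.09  ]
centre [ 0.5936 -0.1123  0.09  ] size 0.10112162733539094 0.11159772192422507 yaw -0.45023495244682804 -0.45095849087526735
vial [ 0.593  -0.1124  0.1   ]
free edge [ 0.5467 -0.0574  0.173 ] [ 0.5206 -0.111   0.173 ]
scene vial [ 0.5957 -0.1125  0.1   ]
[ 0.6185 -0.1827  0.09  ]
[ 0.6641 -0.0848  0.09  ]
scene free edge [ 0.5262 -0.1113  0.173 ] [ 0.5565 -0.0598  0.173 ]
hinge [ 0.5594 -0.0957  0.09  ] edge mid pred [ 0.5324 -0.0827  0.09  ]
well b [0.6199218  0.11817479 0.09      ] yellow well [0.44421688 0.09539271 0.09      ]
[[-0.     0.964  0.267]
 [ 0.002  0.267 -0.964]
 [-1.     0.    -0.002]]
```

Request:
step_arm --pt "0 0.028 -0.027 0" --pt "0 0.056 -0.054 0" --pt "0 0.084 -0.081 0" --pt "0 0.112 -0.108 0" --pt "0 0.14 -0.135 0" --pt "0 0.168 -0.162 0" --pt "0 0.196 -0.189 0" --pt "0 0.226 -0.218 0" --jaw 0 --grip_force 20

```text
t: 0.77
tcp_pos: [0.3266, -0.3299, 0.2308]
tool_rot: [0.429, 0.563, -0.428, 0.562]
force: [0.8, 0.2, 1.0]
finger_gap: -0.004
```

Request:
step_arm --pt "0 0.028 -0.027 0.09" --pt "0 0.056 -0.054 0.18" --pt "0 0.084 -0.081 0.27" --pt "0 0.112 -0.108 0.36" --pt "0 0.14 -0.135 0.45" --pt "0 0.168 -0.162 0.54" --pt "0 0.198 -0.189 0.63" --pt "0 0.227 -0.216 0.72"

```text
t: 1.43
tcp_pos: [0.4887, -0.0594, 0.2311]
tool_rot: [0.6, 0.375, -0.6, 0.373]
force: [-0.3, -0.5, -0.5]
finger_gap: -0.003
```

```bash
python3 - <<'E'
from station import telemetry, optics
from h import *
import cv2
s=telemetry.sense(); print(s['t'],s['tcp_pos'],R.from_quat(s['tool_rot']).as_matrix().round(3),s['force'],s['q'])
a=optics.snapshot("top"); b=optics.snapshot("scene")
cv2.imwrite("pics/two2.png",cv2.resize(np.hstack([a[100:400,150:450],b[80:380,130:430]])[:,:,::-1],None,fx=1.33,fy=1.33))
E
```

```text
1.4333 [ 0.48865763 -0.05937531  0.23114   ] [[-0.001  0.898 -0.44 ]
 [ 0.002 -0.44  -0.898]
 [-1.    -0.001 -0.002]] [-0.2691181  -0.53788657 -0.45593358] [-0.34947422  0.35040039  1.75816084  0.00208623  1.03426182  1.67578533]
```

View pics/two2.png

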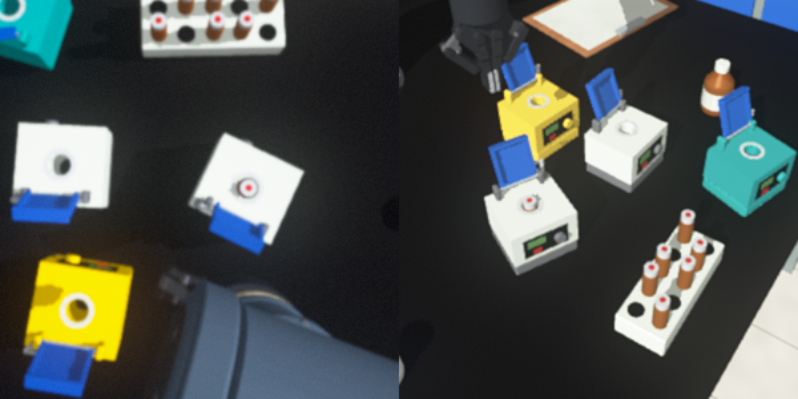

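```bash
python3 - <<'E'
from h import *
from station import optics
for n in P:
    c=optics.camera_params(n); p=P[n]
    print(n,c['origin'],c['attitude'])
    for X in ([.4887,-.0594,.231],[.594,-.1123,.1]):
        d=p['r'].inv().apply(np.array(X)-p['o']); print(X,(d[:2]/d[2]*p['f']+p['c']).round(1))
print(px('top',281.6,314,.231),px('scene',201,144,.231))
# triangulate
A=[];b=[]
for n,u,v in(('top',281.6,314),('scene',201,144)):
    p=P[n];d=p['r'].apply([(u-p['c'][0])/p['f'],(v-p['c'][1])/p['f'],1]);d/=np.linalg.norm(d);M=np.eye(3)-np.outer(d,d);A.append(M);b.append(M@p['o'])
print(np.linalg.lstsq(np.vstack(A),np.hstack(b),rcond=None))
E
```

```text
scene [ 1.02282647 -0.55237242  0.76563804] [ 0.88512052  0.27293361 -0.11290249 -0.35961359]
[0.4887, -0.0594, 0.231] [197.  146.8]
[0.594, -0.1123, 0.1] [227.2 229.6]
top [ 0.5779676  -0.0059263   0.73718395] [ 0.70848331 -0.70350293  0.04668838 -0.03090658]
[0.4887, -0.0594, 0.231] [313.  320.7]
[0.594, -0.1123, 0.1] [336.5 240.4]
[ 0.49694154 -0.01934721  0.231     ] [ 0.48922506 -0.04793419  0.231     ]
(array([ 0.48519577, -0.02765077,  0.21617332]), array([0.00029514]), np.int32(3), array([1.41421356, 1.28813747, 0.58369671]))
```

The TCP projects onto the fingers seen in the scene picture at (197,147), and both lids are still open. Next I descend behind the lid.

Request:
step_arm --pt "0.03 0 0 0" --pt "0.06 0 0 0" --pt "0.085 0 0 0" --pt "0.085 0.01 0 0" --pt "0.085 0.02 0 0" --pt "0.085 0.02 0 0"

```text
t: 2.03
tcp_pos: [0.5124, -0.0675, 0.1475]
tool_rot: [0.601, 0.376, -0.596, 0.378]
force: [0.3, -0.2, 0.2]
finger_gap: -0.001
```

```bash
python3 - <<'E'
from station import telemetry, optics
from h import *
import cv2
s=telemetry.sense(); print(s['t'],s['tcp_pos'],s['force'])
w=optics.snapshot("wrist"); b=optics.snapshot("scene")
cv2.imwrite("pics/two3.png",cv2.resize(np.hstack([cv2.resize(w,(400,300)),cv2.resize(b[90:300,150:430],(400,300))])[:,:,::-1],None,fx=1,fy=1))
E
```

```text
2.0333 [ 0.51236894 -0.06751208  0.14749291] [ 0.30551323 -0.16748447  0.2186171 ]
```

View pics/two3.png

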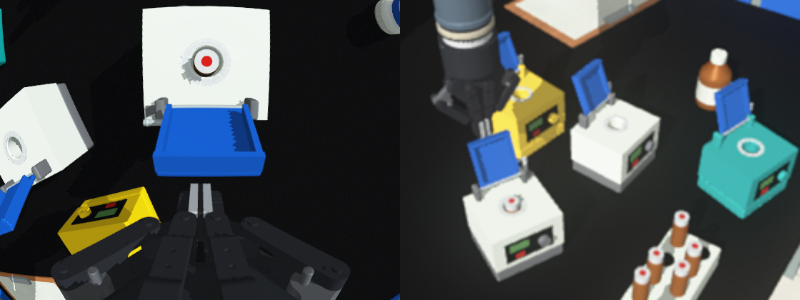

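The wrist view shows the closed fingers (200,200) centred behind the blue lid. The white heater with the vial is ahead and aligned with them. Now I push.

Request:
step_arm --pt "0 0.012 0 0" --pt "0 0.024 0 0" --pt "0 0.036 0 0" --pt "0 0.048 0 0" --pt "0 0.06 0 0" --pt "0 0.07 0 0" --pt "0 0.07 0 0"

```text
t: 2.72
tcp_pos: [0.5761, -0.0981, 0.1495]
tool_rot: [0.601, 0.375, -0.595, 0.379]
force: [0.1, 0.4, -1.0]
finger_gap: 0.002
```

```bash
python3 - <<'E'
from station import telemetry, optics
from h import *
import cv2
s=telemetry.sense(); print(s['t'],s['tcp_pos'],s['force'])
w=optics.snapshot("wrist"); b=optics.snapshot("scene")
cv2.imwrite("pics/two4.png",cv2.resize(np.hstack([cv2.resize(w,(400,300)),cv2.resize(b[90:300,150:430],(400,300))])[:,:,::-1],None,fx=1,fy=1))
E
```

```text
2.7167 [ 0.57612394 -0.0981213   0.1495184 ] [ 0.0536982   0.40286548 -1.021246  ]
```

View pics/two4.png

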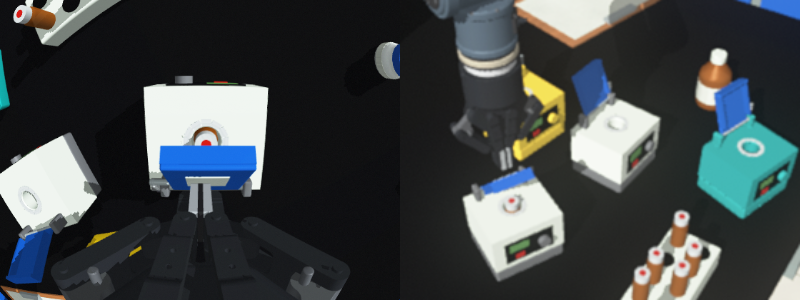

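The lid has tipped forward past upright and is about half-way over. The force is about 1 N. I continue about 30 mm.

Request:
step_arm --pt "0 0.012 0 0" --pt "0 0.024 0 0" --pt "0 0.032 0 0" --pt "0 0.032 0 0" --pt "0 0.032 0 0"

```text
t: 3.23
tcp_pos: [0.6022, -0.1105, 0.1489]
tool_rot: [0.6, 0.376, -0.596, 0.377]
force: [-0.4, 0.6, -0.4]
finger_gap: -0.005
```

```bash
python3 - <<'E'
from station import telemetry, optics
from h import *
import cv2
s=telemetry.sense(); print(s['t'],s['tcp_pos'],s['force'])
w=optics.snapshot("wrist"); b=optics.snapshot("scene")
cv2.imwrite("pics/two5.png",cv2.resize(np.hstack([cv2.resize(w,(400,300)),cv2.resize(b[90:300,150:430],(400,300))])[:,:,::-1],None,fx=1,fy=1))
E
```

```text
3.2333 [ 0.60215943 -0.11050745  0.14889771] [-0.40034683  0.6057627  -0.35987753]
```

View pics/two5.png

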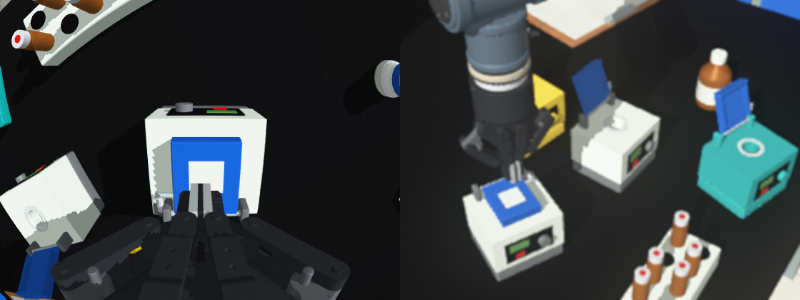

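The lid looks flat and shut (wrist view (205,175)), and the fingers are clear above it. I now retreat straight up and check.

Request:
step_arm --pt "-0.03 0 0 0" --pt "-0.06 0 0 0" --pt "-0.09 0 0 0" --pt "-0.1 -0.03 0 0" --pt "-0.1 -0.07 0 0" --pt "-0.1 -0.11 0 0" --pt "-0.1 -0.14 0 0" --pt "-0.1 -0.14 0 0"

```text
t: 4.0
tcp_pos: [0.4663, -0.0458, 0.2474]
tool_rot: [-0.598, -0.38, 0.598, -0.375]
force: [0.6, -0.3, 0.2]
finger_gap: 0.001
```

```bash
python3 - <<'E'
from station import telemetry, optics
from h import *
import cv2
s=telemetry.sense(); print(s['t'],s['tcp_pos'],s['force'])
t=optics.snapshot("top"); b=optics.snapshot("scene")
cv2.imwrite("pics/two6.png",np.hstack([cv2.resize(t[160:310,140:390],None,fx=1.6,fy=2*.8),cv2.resize(b[100:290,150:390],(400,240))])[:,:,::-1])
cv2.imwrite("pics/s6.png",cv2.resize(b[150:290,180:340],None,fx=4,fy=4,interpolation=cv2.INTER_CUBIC)[:,:,::-1])
E
```

```text
4.0 [ 0.46629849 -0.04580637  0.24736324] [ 0.63984923 -0.31763698  0.2479246 ]
```

View pics/two6.png

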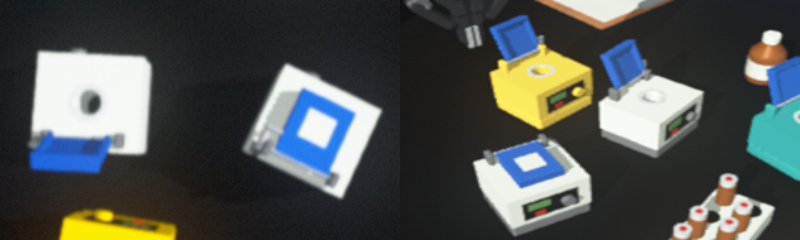

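View pics/s6.png

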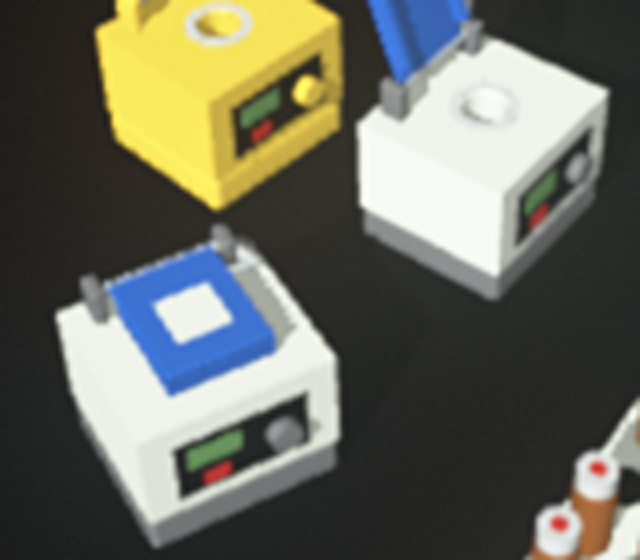

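The vial heater's lid lies flat, and the empty heater's lid and the look-alikes' lids are untouched. As a number check, I compare the free edge with where it must be when shut.

```bash
python3 - <<'E'
from h import *
c=np.array([.594,-.1123]);u=np.array([np.cos(.45),-np.sin(.45)]);v=np.array([-u[1],u[0]])
for x,y in((170,382),(275,338)):
    p=px('scene',180+(x+.5)/4-.5,150+(y+.5)/4-.5,.109)[:2]-c; print('scene',p@u,p@v)
for x,y in((323,173),(355,101)):
    p=px('top',140+x/1.6,160+y/1.6,.109)[:2]-c; print('top',p@u,p@v)
E
```

```text
scene 0.03984747166882343 -0.02882366611324454
scene 0.03992775285021009 0.02840686021576016
top -0.03717993272948723 -0.025334210035219604
top 0.04273354115823831 -0.023937286679855337
```

```bash
python3 - <<'E'
from station import manip
print(manip.sign_off())
E
```

```text
the job is handed in; nothing more can be done
None
```

I tipped the lid of the heater holding the vial past its snap point with the shut fingers, and it sprang shut. I then lifted the arm clear and handed the job in at about 4 s. No verdict was reported.

- **Heater position:** the top view put the vial heater at (0.594, -0.112), turned -0.45 rad. The measured box was 101 × 112 mm, against the given 100 × 110 mm.
- **Lid over the vial:** the final pictures show it lying flat over the well. Its free edge measured about 40 mm (scene view) and 43 mm (top view) from the heater centre, against an expected 34 mm. A lid left partly open would have made the scene value smaller, so I take the 6 to 9 mm excess as error in reading the pixels. I have no direct reading of the lid angle.
- **Empty heater:** its lid is still open and was never touched. The turquoise and yellow look-alikes were not touched either.
- **Forces and clearance:** the force readings at the end of each move stayed around 1 N, and the arm ended clear of everything.
- **Vial:** it is hidden under the lid, so I could not check it directly at the end. It was standing in its well in the last picture before the lid closed, and the lid lying flat fits with it still being there.

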